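# Scan the glue tin and send the job tray on

## Robot

A 6-joint arm with a two-finger parallel gripper is mounted at the origin on the work surface. World frame = base frame: x ahead of the robot, y to its left, z up, the work surface at z = 0. Lengths are in mm, angles in rad, forces in N, time in s.
With the tool pointing down it reaches from about 300 to 875 mm from the base axis. Payload 6.4 kg.
Tool frame: the origin (TCP) lies on the centre line of the jaws, within the pads' length; the fingertips stand 22 mm ahead of it and the grasp point (between the pads) lies 3 mm ahead of it; z points along the fingers, y is the line along which they close (so a half turn about z gives the same grasp; the last joint's range is limited). The gripper opens to 88 mm and grips with 3 to 60 N. Pads are 18 mm wide; open, the fingers measure 123 mm over their backs; the gripper's body (75 mm by 187 mm) begins 45 mm behind the grasp point.
Start: joints at [-1.496, 0.181, 1.607, -0, 1.354, -0.206], TCP at [159.362, -552.49, 260.714] pointing down, gripper open.
Joint ranges: [-2.99, 2.99], [-0.89, 2.07], [0.3, 2.58], [-1.14, 4.28], [0, 2.63], [-3.12, 3.12]. Speed limits (rad/s): [2.57, 2.57, 3.01, 3.14, 3.14, 3.14].

## Interface

Orientations are given as [roll, pitch, yaw] about the fixed x, y, z axes, in that order (R = Rz(yaw) Ry(pitch) Rx(roll)).
In Python, from plant import status, vision, order gives the robot as it stands.
- The arm moves only by the tool play_rows, never from a script. Its argument "steps" is a list that holds one entry, the list of rows, each a list of 7 numbers: the shift along the world's x, y, z in m, then the turn, a rotation vector about the world's x, y, z in degrees, then the closure, from -1 (fully open) to 1 (shut). A call has 1 to 8 rows; each row is the pose to reach, as a shift and turn from the pose commanded when the call began; what a row does not reach only later rows make up. A row lasts 1/8 s, in which the tool goes at most 62.5 mm and 10.7 degrees, less where a joint would pass 70% of its speed; a pose out of reach is approached as far as the arm can. A call with a gripper value outside its range is refused whole. The fingers move at their own pace and stop on an object; "force" is the grip in N (left out, the last holds). Time passes only in rows, so rows that repeat a pose let the fingers close. It gives the time, the measured TCP pose, the force, the opening and the grip force at its end, in the units of the state.
- status.state(): the state, without advancing time (a new reading comes with each control period).
- vision.read_camera(name): name is "side" or "top" or "wrist"; returns a dict with "pixels" (400x640x3 uint8, blue, green, red), "mtx" (3x3 intrinsics, pixels), "dist" ([k1, k2, p1, p2, k3] as OpenCV has them; the pictures are not rectified), "cam_to_world" (4x4, takes a point from camera to world coordinates); the wrist camera has in their place "T_tool_cam" (4x4, takes a point from camera to tool coordinates, whose origin is the TCP and whose axes are the flange's). Camera axes: x right, y down, z forward; pixel columns grow to the right and rows downward; lengths in mm; the calibration is good to about 2 mm. A picture is of the moment at which its call begins: read the wrist's pose just before it. There is no depth.
- order.finish_job(): hands the job in; it is judged then, once.
The state is a dict: "clock": time; "q": joint angles; "qvel": joint speeds; "effort": joint torques, N m; "position": TCP position; "orientation": TCP orientation; "ft_force": force on the tool from outside, world axes, zero at the start; "moment": the same for the moment, N m; "opening": opening from 0.0 (shut) to 1.0 (fully open); "finger_force": force on a finger pad.
Only numpy, scipy, OpenCV 4.12 (cv2) and the standard library are available. Lean on these libraries where they do the work, as an engineer would, in place of code of your own. Each camera call takes 0.05 s, during which the arm holds its last target. There are 200 camera calls.

## Task

Book out the red-lidded glue tin for the fretboard job: stand it on the round pad with its bar-code label squarely facing the scanner's window, let go, and press the scanner's green button while it stands there. Then stand the tin in the wooden job tray, and after that slide the tray along the bench until it lies straight inside the yellow tape outline. Keep the tin upright and set it down rather than drop it, do not lift the tray, and leave the blue tin, the fretboard and the tumbler where they are.

Things in the scene. Friction and masses are not known exactly. Their poses are not given: they have to be found in the camera images.
- can: The glue tin, loose: upright dark steel cylinder, 60 mm diameter, 110 mm high, about 0.4 kg, red lid. A white label with black bars covers its side towards its own +x; a white stripe on the lid runs from the centre towards the label. Origin: centre of the underside; z up. Starts on the bench, label roughly away from the robot (within 0.9 rad). Can be gripped across its diameter at any yaw.
- label (a point): Middle of the bar-code label on the tin's side, 31 mm from the tin's axis along its +x, 50 mm above its underside.
- station: Fixed scan station: grey plate 250 x 120 mm, 6 mm thick, on it a black round pad with yellow rim, 100 mm diameter (the tin's underside rests 6 mm above the bench), and a grey scanner block 85 (x) x 110 x 84 mm, top 90 mm above the bench, near face 112 mm from the pad's centre. Origin: under the pad's centre at bench height; +x points to the block. The tin faces it when their +x agree.
- window (a point): Centre of the black scanner window with a red line, on the block's face towards the pad, 111 mm from the pad's centre and 55 mm above the bench.
- scan (a joint): The green push button, 40 mm in diameter, on top of the scanner block: 0 = up, 0.006 m = fully down; it springs back. About 5 N presses it fully; it counts as pressed beyond 0.004 m.
- scan_top (a point): Centre of the green button's top face, above the middle of the scanner block; it is pressed straight down.
- tray: Job tray, loose, about 0.45 kg: light wood, 190 (x) x 110 (y) mm, floor 6 mm thick, walls 7 mm thick and 32 mm high on three sides, and a red end board 12 mm thick, 110 mm wide, 90 mm high above the bench at its -x end (outer face at x = -95 mm). Origin: centre of the underside; z up. Slides on the bench when the board is pushed or pulled; stays level.
- board (a point): Middle of the red end board's top edge, 89 mm from the tray's centre towards -x, 90 mm above the bench.
- outline: Yellow tape rectangle flat on the bench: inside 225 (x) x 145 (y) mm, tape 14 mm wide; nothing catches on it. Origin: its centre, on the bench. +x is the way the tray is to be slid (to the robot's right); the tray ends with its +x along it. The tray starts 160 to 210 mm short of it along x, up to 20 mm to the side, turned by up to 0.12 rad.
- blue_can: Bystander: tin of the same size with a blue lid and blue band, no label, loose. Origin: centre of the underside. Leave alone.
- fretboard: Bystander: nearly black fretboard with white inlays, 450 x 58 x 7 mm, lying loose at the far side of the bench. Origin: centre of the underside; x along its length.
- tumbler: Bystander: steel tumbler with lid, up to 76 mm in diameter, 155 mm high, standing loose. Origin: centre of the underside.
There are look-alikes about, which are no part of the job. What is shaped like the can but orange is not meant. Of the things that look like the tray, the smallest one is meant.

How it is judged (in metres and radians):
On the way, in this order (a step that is already met when the one before it is completed fails the run):
1. the red-lidded tin stands on the pad (within 18 mm of its centre), label facing the window within 15 degrees, let go (horizontal distance between can and station below 0.018 m and z of can in the frame of station below 0.012 m and angle between can's own z axis and vertical below 0.1 rad and angle between the x axis of can and the x axis of station, either way round below 0.26 rad and horizontal distance between label and window below 0.12 m and contact force between each of the fingers, the arm and can below 0.1 N), for 0.2 s.
2. the green button is pressed (beyond 4 mm) while the tin stands so (all of step 1 and value of joint scan above 0.004 m), for 0.05 s.
3. the tin stands upright on the tray's floor, let go (x of can in the frame of tray between -0.085 and 0.09 m and y of can in the frame of tray between -0.05 and 0.05 m and z of can in the frame of tray below 0.014 m and angle between can's own z axis and vertical below 0.1 rad and contact force between each of the fingers, the arm and can below 0.1 N), for 0.2 s.
4. the tray lies inside the outline with the tin standing in it (x of tray in the frame of outline between -0.02 and 0.02 m and y of tray in the frame of outline between -0.02 and 0.02 m and angle between the x axis of tray and the x axis of outline, either way round below 0.17 rad and height (world z) of tray below 0.006 m and x of can in the frame of tray between -0.085 and 0.09 m and y of can in the frame of tray between -0.05 and 0.05 m and z of can in the frame of tray below 0.014 m and angle between can's own z axis and vertical below 0.1 rad), for 0.2 s.
At the end, for the whole second after the job is handed in: The tray lies flat inside the yellow outline (centre within 20 mm along each of the outline's axes, turned by less than 0.17 rad), the red-lidded tin stands upright on the tray's floor, let go, the button is up, and all is at rest (all of step 4 and contact force between each of the fingers, the arm and can below 0.1 N and linear speed of each of can, tray below 0.02 m/s and value of joint scan below 0.002 m); the robot touches nothing.
It fails at once if the tin is tipped by more than 0.5 rad (angle between can's own z axis and vertical above 0.5 rad).
It fails at once if the tin is let go more than 40 mm above the bench (height (world z) of can above 0.04 m and contact force between each of the fingers, the arm and can below 0.05 N).
It fails at once if the tray is lifted by more than 20 mm (height (world z) of tray above 0.02 m).
It fails at once if the blue tin, the fretboard or the tumbler is moved by more than 20 mm (distance of any of blue_can, fretboard, tumbler from where it was at the start of the episode above 0.02 m).
It also fails if it takes over 72 s, if anything falls off the work surface, if the arm or the gripper's body presses on something with over 40 N, if the wrist force passes 120 N, or if a joint passes its speed limit or range.

## Working session

There is one attempt and no reset: what is moved stays moved. The work goes in short steps, Python scripts to look and compute and a tool call to move; the robot and the scene stay as the last step left them, time stands still between calls to the robot, and variables do not carry over. Pictures are saved under pics/ and viewed, at most 10 in all, crops included, and the job is handed in when it is done.

Besides the shell and the picture viewer there is one more tool, called after "Request:" as name([rows], argument=value, ...), one row to a line, values as JSON. play_rows: Moves the arm, as the interface text tells. Its arguments: {"type":"object","properties":{"steps":{"type":"array","items":{"type":"array","items":{"type":"array","items":{"type":"number"}}}},"force":{"type":"number"}},"required":["steps"]}

```bash
mkdir -p pics; cat > h.py <<'E'
import numpy as np, cv2
from plant import status, vision, order
def get(n):
    s=status.state(); d=vision.read_camera(n); d['s']=s; d['img']=np.ascontiguousarray(d['pixels'])
    if 'cam_to_world' not in d or d.get('cam_to_world') is None:
        from scipy.spatial.transform import Rotation as R
        T=np.eye(4); T[:3,:3]=R.from_euler('xyz',s['orientation']).as_matrix(); T[:3,3]=s['position']
        d['cam_to_world']=T@np.array(d['T_tool_cam'])
    return d
def ray(d,uv,z):
    p=cv2.undistortPoints(np.array(uv,float).reshape(-1,1,2),np.array(d['mtx']),np.array(d['dist'])).reshape(-1,2)
    T=np.array(d['cam_to_world']); v=np.c_[p,np.ones(len(p))]@T[:3,:3].T; o=T[:3,3]
    return o+v*((z-o[2])/v[:,2:])
def proj(d,P):
    T=np.linalg.inv(np.array(d['cam_to_world']))
    return cv2.projectPoints(np.array(P,float).reshape(-1,1,3),cv2.Rodrigues(T[:3,:3])[0],T[:3,3],np.array(d['mtx']),np.array(d['dist']))[0].reshape(-1,2)
E
python3 - <<'E'
from h import *
s=status.state(); print(s)
for n in('top','side'):
    d=get(n); cv2.imwrite(f'pics/{n}0.png',d['img']); print(n,np.round(d['cam_to_world'],2).tolist(),np.round(d['mtx'],1).tolist())
E
```

```text
{'clock': 0.0, 'q': array([-1.49631171e+00,  1.81536337e-01,  1.60794178e+00, -1.20560583e-05,
        1.35381987e+00, -2.06288949e-01]), 'qvel': array([-9.44093541e-04, -1.21055823e-03,  7.13912459e-04,  2.92437627e-04,
       -1.31422184e-03, -5.43894131e-05]), 'effort': array([ 1.03289582e-03, -4.33878207e+01, -3.41845071e+01,  7.01695634e-02,
        3.86599638e-02, -1.46035168e-04]), 'position': array([ 159.31526453, -551.99248932,  259.84476641]), 'orientation': array([-3.13992107e+00, -3.37780957e-04,  2.80775884e-01]), 'ft_force': array([ 0.0809389 , -0.69176895,  0.29166214]), 'moment': array([-0.00059337,  0.0100854 , -0.06236307]), 'finger_force': 0.0, 'opening': 1.0017199228921312}
top [[-0.01, -1.0, 0.07, 384.18], [-1.0, 0.01, -0.01, 23.86], [0.01, -0.07, -1.0, 1791.12], [0.0, 0.0, 0.0, 1.0]] [[515.5, 0.0, 315.4], [0.0, 515.5, 202.8], [0.0, 0.0, 1.0]]
side [[-0.87, -0.3, 0.4, 25.68], [-0.5, 0.52, -0.69, 870.18], [-0.0, -0.8, -0.6, 850.04], [0.0, 0.0, 0.0, 1.0]] [[481.6, 0.0, 314.8], [0.0, 481.6, 193.8], [0.0, 0.0, 1.0]]
```

View pics/top0.png

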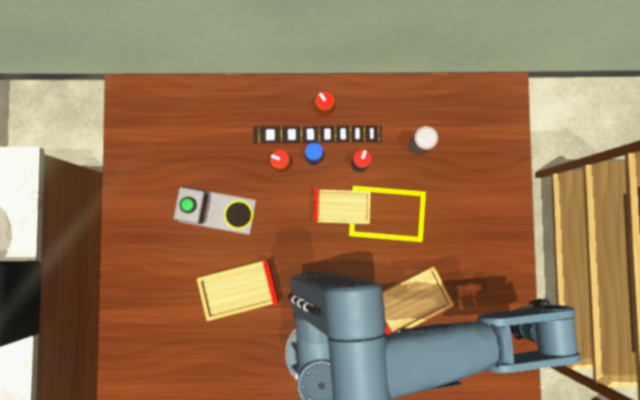

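View pics/side0.png

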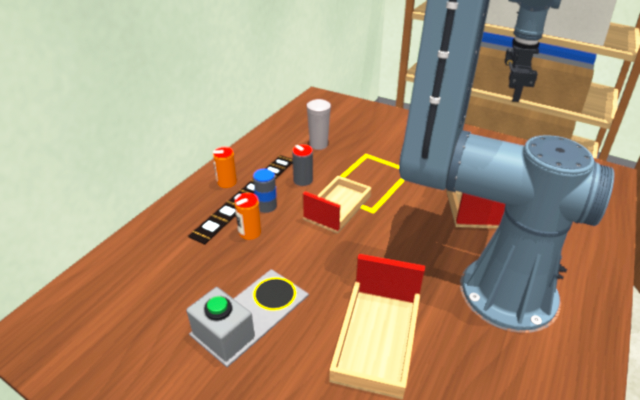

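Seen in the top view:
- **Red-lidded tins:** (325,101), (279,159) and (362,158). The side view shows orange bodies at (225,167) and (248,215). Only the tin at side (303,165), top (362,158), is dark steel, so that is the glue tin.
- **Trays:** (238,290), (415,300) and (342,206). The one at (342,206) is the smallest, about 55 px or 190 mm long, and lies just short of the outline.

Next I measure and confirm both in one crop.

```bash
cat > m.py <<'E'
from h import *
def blobs(d,lo,hi,box=None,minA=15):
    h=cv2.cvtColor(d['img'],cv2.COLOR_BGR2HSV); m=cv2.inRange(h,lo,hi)
    if lo[0]==0 and hi[0]<=12: m|=cv2.inRange(h,(172,lo[1],lo[2]),(180,255,255))
    if box: k=np.zeros_like(m); x0,y0,x1,y1=box; k[y0:y1,x0:x1]=1; m=m*k
    return m
def center(m):
    c=max(cv2.findContours(m,cv2.RETR_EXTERNAL,cv2.CHAIN_APPROX_NONE)[0],key=cv2.contourArea)
    return c
E
python3 - <<'E'
from m import *
d=get('top'); img=d['img']
# can lid
m=blobs(d,(0,120,90),(10,255,255),(348,145,376,172)); w=blobs(d,(0,0,170),(180,110,255),(350,147,374,170))
c=center(m|w); (cu,cv),r=cv2.minEnclosingCircle(c); lid=ray(d,(cu,cv),110)[0]
ys,xs=np.nonzero(w); st=ray(d,(xs.mean(),ys.mean()),110)[0]
print('lid',cu,cv,r,lid,'stripe',xs.mean(),ys.mean(),len(xs),st,'yaw',np.arctan2(*(st-lid)[1::-1]))
# pad
y=blobs(d,(22,120,100),(38,255,255),(215,190,265,240)); e=cv2.minAreaRect(center(y)); pad=ray(d,e[0],6)[0]
g=blobs(d,(45,80,60),(85,255,255),(165,180,215,230)); M=cv2.moments(center(g)); b=ray(d,(M['m10']/M['m00'],M['m01']/M['m00']),98)[0]
print('pad',e,pad,'button',b,'dist',np.hypot(*(b-pad)[:2]),'yaw',np.arctan2(*(b-pad)[1::-1]))
# station plate
# outline
y=blobs(d,(22,150,120),(34,255,255),(300,170,450,260)); c=center(y); o=cv2.minAreaRect(np.concatenate([k for k in cv2.findContours(y,0,1)[0]]))
P=ray(d,cv2.boxPoints(o),0); print('outline',P[:,:2].tolist(),P.mean(0),np.linalg.norm(np.diff(P,axis=0),axis=1))
# tray board
rr=blobs(d,(0,140,80),(10,255,255),(305,180,330,232)); q=cv2.minAreaRect(center(rr)); print('board px',q, ray(d,cv2.boxPoints(q),90)[:,:2].tolist())
t=blobs(d,(10,40,140),(24,150,255),(310,180,375,232)); q=cv2.minAreaRect(center(t)); print('wood',q,ray(d,cv2.boxPoints(q),32)[:,:2].tolist())
for n,uv,z in(('blue',(314,152),110),('tum',(426,137),155),('or',(279,159),110)): print(n,ray(d,uv,z)[0])
s=get('side')
for nm,p in(('lid',lid),('btn',b)): print(nm,proj(s,p))
a=cv2.resize(img[140:245,300:440],None,fx=5.7,fy=5.7,interpolation=cv2.INTER_CUBIC)[:,:400+398]
b2=cv2.resize(s['img'][130:240,200:420],None,fx=3,fy=3)
a=cv2.resize(a,(420,315)); b2=cv2.resize(b2,(630,315)); cv2.imwrite('pics/c.png',np.vstack([cv2.copyMakeBorder(cv2.resize(a,(380,285)),0,0,0,250,0),cv2.resize(b2,(630,315))]))
E
```

```text
lid 360.72222900390625 156.5 17.149581909179688 [ 656.78407078 -140.36537217  110.        ] stripe 363.6857142857143 153.9142857142857 35 [ 665.31627793 -150.23557352  110.        ] yaw -0.8579780067601263
pad ((238.25001525878906, 214.2500457763672), (27.577163696289062, 28.284271240234375), 45.0) [474.26551895 276.20559608   6.        ] button [502.81633977 431.18571133  98.        ] dist 157.5880245846181 yaw 1.3886164572455026
outline [[396.62864813690334, -100.47884734612055], [576.2804805416109, -117.49322191277226], [552.6945887825834, -379.91500516932047], [373.3343048559593, -361.0058982364768]] [ 474.73450558 -239.72324317    0.        ] [180.45572817 263.47957533 180.35427851]
board px ((312.0, 201.0), (42.0, 14.0), 90.0) [[582.3876082557363, 43.68325359768026], [582.1215686941334, -2.7748875606014067], [442.7426883448849, -1.7775749174066853], [443.03810850175984, 44.40952159412042]]
wood ((343.5, 206.5), (33.0, 51.0), 90.0) [[554.4219854431553, -0.009026671853593626], [553.3801090610646, -174.9043056525559], [440.2535062271694, -173.3031634508048], [441.3503935103099, 0.7846277288330938]]
blue [672.58088358  13.338019   110.        ]
tum [ 711.40291048 -346.46749683  155.        ]
or [649.95066734 128.52477163 110.        ]
lid [[299.90237482 149.81411764]]
btn [[217.39640152 308.33309426]]
```

View pics/c.png

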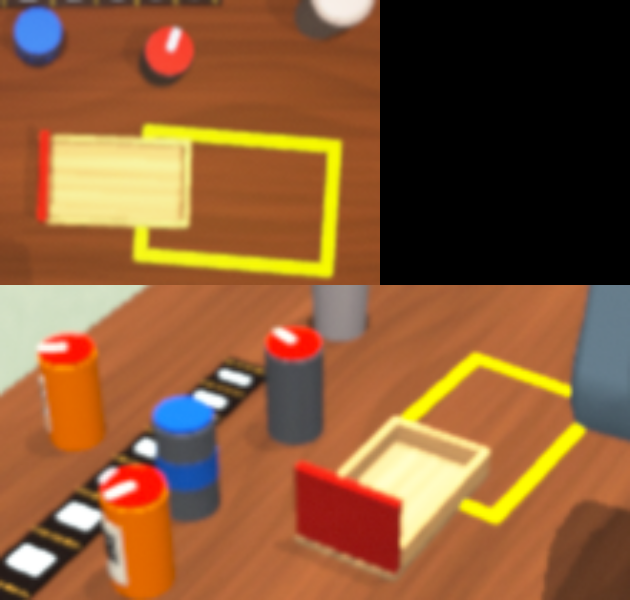

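The crop confirms both: the dark tin with the red lid has its stripe pointing ahead and slightly right, and the small tray has its red board on the left. I'll move above the tin and refine with tighter masks and the wrist camera.

Request:
play_rows([
  [[0.05,0.04,0,0,0,0,-1],[0.1,0.08,0,0,0,0,-1],[0.14,0.12,0,0,0,0,-1],[0.19,0.16,0,0,0,0,-1],[0.23,0.2,0,0,0,0,-1],[0.28,0.24,0,0,0,0,-1],[0.33,0.28,0,0,0,0,-1],[0.37,0.32,0,0,0,0,-1]],
])

```text
clock: 1.2
position: [530.8, -231.0, 260.7]
orientation: [3.141, -0.0, 0.281]
ft_force: [0.1, -1.5, -0.2]
opening: 0.999
finger_force: 0.0
```

Request:
play_rows([
  [[0.04,0.04,0,0,0,0,-1],[0.08,0.08,0,0,0,0,-1],[0.11,0.09,0,0,0,0,-1],[0.12,0.09,0,0,0,0,-1],[0.12,0.09,0,0,0,0,-1]],
])

```text
clock: 1.82
position: [649.1, -143.0, 260.1]
orientation: [-3.141, 0.001, 0.281]
ft_force: [-0.5, 0.1, -0.4]
opening: 0.999
finger_force: 0.0
```

```bash
python3 - <<'E'
from m import *
d=get('wrist'); cv2.imwrite('pics/w1.png',d['img']); s=d['s']; print(s['position'],s['orientation'],np.round(d['T_tool_cam'],2).tolist())
t=get('top'); cv2.imwrite('pics/t1.png',t['img'])
E
```

```text
[ 649.10386862 -142.99032825  260.12097634] [-3.14123068e+00  1.03389127e-03  2.80655387e-01] [[-0.0, -0.97, -0.26, 64.49], [1.0, 0.0, -0.0, 0.44], [0.0, -0.26, 0.97, -125.44], [0.0, 0.0, 0.0, 1.0]]
```

View pics/w1.png

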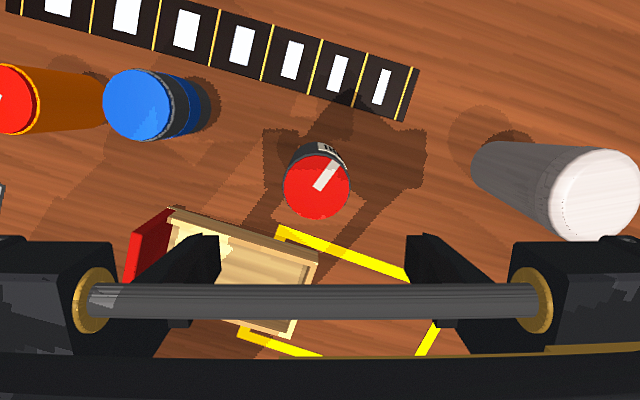

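The wrist view shows the red lid at (316,187) with its stripe running to about (333,165) and the label on the far side. Both tin and stripe can be measured precisely here.

```bash
cat > lid.py <<'E'
from m import *
def lid(d,box,z=110):
    h=cv2.cvtColor(d['img'],cv2.COLOR_BGR2HSV); x0,y0,x1,y1=box
    b,g,r=[d['img'][...,i].astype(int) for i in range(3)]
    red=((r>140)&(g<90)&(b<90)); wh=((r>150)&(g>140)&(b>120))
    k=np.zeros(red.shape,bool); k[y0:y1,x0:x1]=1
    red=(red&k).astype(np.uint8); c=max(cv2.findContours(red,0,1)[0],key=cv2.contourArea)
    hull=cv2.convexHull(c); m=cv2.drawContours(np.zeros_like(red),[hull],-1,1,-1)
    W=ray(d,hull.reshape(-1,2),z)[:,:2]; (cx,cy),R=cv2.minEnclosingCircle(W.astype(np.float32))
    ys,xs=np.nonzero((m>0)&wh); S=ray(d,np.c_[xs,ys],z)[:,:2]; dv=S.mean(0)-[cx,cy]
    return (cx,cy),R,np.arctan2(dv[1],dv[0]),len(xs)
E
python3 - <<'E'
from lid import *
print('wrist',lid(get('wrist'),(270,140,370,235)))
d=get('top'); print('clock',d['s']['clock'])
E
python3 - <<'E'
from lid import *
s=get('side')
img=cv2.imread('pics/top0.png'); d=get('top'); d['img']=img
print('top',lid(d,(348,143,378,174)))
b,g,r=[img[...,i].astype(int) for i in range(3)]
def pts(m,box,z):
    k=np.zeros(m.shape,bool); x0,y0,x1,y1=box; k[y0:y1,x0:x1]=1
    c=max(cv2.findContours((m&k).astype(np.uint8),0,1)[0],key=cv2.contourArea); q=cv2.minAreaRect(c); P=ray(d,cv2.boxPoints(q),z)[:,:2]
    e=np.diff(np.vstack([P,P[:1]]),axis=0); L=np.linalg.norm(e,axis=1); i=L.argmax(); return P.mean(0),L[:2],np.arctan2(e[i,1],e[i,0])
print('board top',pts((r>130)&(g<70)&(b<70),(305,180,330,232),90))
print('wood rim',pts((r>190)&(g>150)&(b>90)&(b<g-15),(310,180,372,232),32))
y=(r>150)&(g>150)&(b<90)
print('pad',pts(y,(215,190,265,240),6)); print('button',pts((g>r+40)&(g>b+40),(165,180,215,230),98))
# inner hole of outline
m=y.astype(np.uint8); m[:,:330]=0
c=[k for k in cv2.findContours(m,0,1)[0] if cv2.contourArea(k)>5]; q=cv2.minAreaRect(np.concatenate(c)); P=ray(d,cv2.boxPoints(q),0)[:,:2]; print('outline',P.mean(0),P.tolist())
# side
d=s; img=s['img']; b,g,r=[img[...,i].astype(int) for i in range(3)]
y=(r>150)&(g>150)&(b<90); print('side pad',pts(y,(245,265,310,320),6)); print('side btn',pts((g>r+40)&(g>b+40),(190,280,250,330),95))
E
```

```text
wrist ((650.2864379882812, -145.99005126953125), 28.152379989624023, np.float64(-0.3505973970591437), 316)
clock 1.975
top ((650.2030029296875, -146.2265167236328), 68.021728515625, np.float64(-0.23674326215125324), 35)
board top (array([500.82621181,  11.0378551 ]), array([ 13.26078847, 109.40587301]), np.float64(3.134714086520809))
wood rim (array([498.09610045, -88.19649294]), array([112.25015363, 175.46477027]), np.float64(-1.6102148436267014))
pad (array([474.52892471, 276.69749594]), array([92.44405326, 91.83011034]), np.float64(-1.1089712810914816))
button (array([504.38995468, 431.06127769]), array([39.21716771, 39.48195936]), np.float64(-3.131245651403735))
outline [ 395.10644295 -228.36764379] [[236.79050620433108, -79.96251746891906], [575.9446181241582, -110.37458247187975], [553.1580585967597, -378.65545776989336], [214.53258887092582, -344.47801746821847]]
side pad (array([476.5953984 , 276.52191346]), array([99.67088097, 93.33303844]), np.float64(-2.620273079908464))
side btn (array([512.74206984, 422.3238802 ]), array([43.32469734, 44.29720384]), np.float64(-0.8791783661656748))
```

Both cameras agree: tin at (650.3, -146.0), label yaw -0.35. The lid radius of 28 mm fits. Station yaw is about 1.38, so the tin has to turn about +99°. I'll descend and grip.

Request:
play_rows([
  [[0.001,-0.0035,-0.05,0,0,0,-1],[0.001,-0.0035,-0.1,0,0,0,-1],[0.001,-0.0035,-0.14,0,0,0,-1],[0.001,-0.0035,-0.165,0,0,0,-1],[0.001,-0.0035,-0.175,0,0,0,-1],[0.001,-0.0035,-0.175,0,0,0,-1],[0.001,-0.0035,-0.175,0,0,0,0],[0.001,-0.0035,-0.175,0,0,0,0.3]],
], force=25)

```text
clock: 3.12
position: [651.2, -146.4, 87.3]
orientation: [3.14, -0.002, 0.281]
ft_force: [0.3, -0.3, 0.4]
opening: 0.793
finger_force: 0.0
```

Request:
play_rows([
  [[0,0,0,0,0,0,1],[0,0,0,0,0,0,1],[0,0,0,0,0,0,1],[0,0,0,0,0,0,1],[0,0,0,0,0,0,1],[0,0,0,0,0,0,1]],
], force=25)

```text
clock: 3.88
position: [650.8, -146.0, 86.6]
orientation: [3.141, -0.001, 0.281]
ft_force: [-1.5, 0.5, 5.9]
opening: 0.671
finger_force: 25.0
```

Request:
play_rows([
  [[0,0,0.03,0,0,0,1],[0,0,0.08,0,0,0,1],[0,0,0.13,0,0,0,1],[-0.01,0.03,0.15,0,0,8,1],[-0.03,0.07,0.15,0,0,16,1],[-0.05,0.12,0.15,0,0,25,1],[-0.07,0.17,0.15,0,0,34,1],[-0.09,0.22,0.15,0,0,43,1]],
])

```text
clock: 4.88
position: [558.7, 75.4, 234.3]
orientation: [-3.139, 0.001, 1.036]
ft_force: [0.5, 0.3, -4.3]
opening: 0.673
finger_force: 25.0
```

Request:
play_rows([
  [[-0.02,0.05,0,0,0,9,1],[-0.04,0.1,0,0,0,18,1],[-0.06,0.15,0,0,0,27,1],[-0.075,0.185,0,0,0,36,1],[-0.0845,0.2,0,0,0,45,1],[-0.0868,0.203,0,0,0,52,1],[-0.0868,0.203,0,0,0,56,1],[-0.0868,0.203,0,0,0,56,1]],
])

```text
clock: 5.88
position: [472.8, 276.8, 234.5]
orientation: [-3.139, -0.0, 2.008]
ft_force: [1.3, 0.3, -3.6]
opening: 0.672
finger_force: 25.0
```

```bash
python3 - <<'E'
from lid import *
d=get('wrist'); s=d['s']; print(s['position'],s['orientation'],s['ft_force'])
img=d['img']
for n,P in(('button',[504,431,98]),('pad',[475,277,6])): print(n,proj(d,[P]))
a=get('side')['img']; cv2.imwrite('pics/w2.png',np.vstack([cv2.resize(img,(480,300)),cv2.resize(a,(480,300))]))
E
```

```text
[472.80746642 276.83411037 234.53370859] [-3.13939201e+00 -1.71342165e-04  2.00821198e+00] [ 1.2681737   0.26282919 -3.58203029]
button [[442.27037088  25.82836188]]
pad [[315.53808335 174.13595529]]
```

View pics/w2.png

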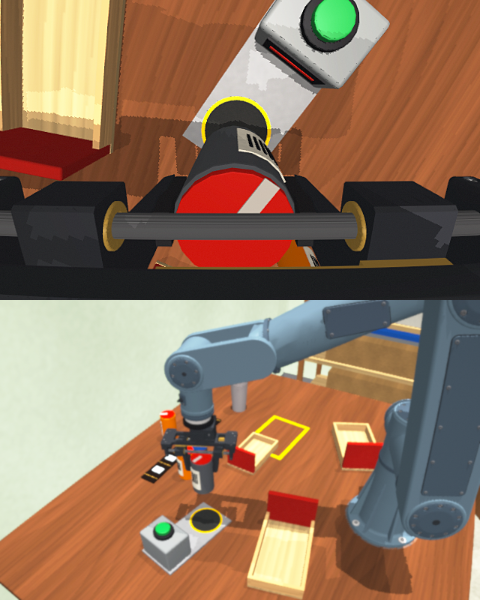

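The tin hangs over the pad with its label turned to the red-line window, and the button shows at about wrist (449,23). Now I set it down.

Request:
play_rows([
  [[0.0017,0,-0.05,0,0,0,1],[0.0017,0,-0.09,0,0,0,1],[0.0017,0,-0.115,0,0,0,1],[0.0017,0,-0.13,0,0,0,1],[0.0017,0,-0.136,0,0,0,1],[0.0017,0,-0.139,0,0,0,1],[0.0017,0,-0.141,0,0,0,1],[0.0017,0,-0.141,0,0,0,1]],
])

```text
clock: 6.98
position: [475.6, 277.2, 95.3]
orientation: [3.141, 0.0, 2.009]
ft_force: [-0.1, -0.2, -4.3]
opening: 0.677
finger_force: 25.0
```

Request:
play_rows([
  [[0,0,-0.001,0,0,0,1],[0,0,-0.002,0,0,0,1],[0,0,-0.003,0,0,0,1],[0,0,-0.003,0,0,0,1],[0,0,-0.003,0,0,0,1]],
])

```text
clock: 7.6
position: [475.4, 277.0, 92.6]
orientation: [3.141, 0.0, 2.009]
ft_force: [-3.3, -1.5, 6.5]
opening: 0.672
finger_force: 25.0
```

The force turned from -4 N to +6.5 N at z 92.6, as expected for resting on the pad. Now I release and rise.

Request:
play_rows([
  [[0,0,0,0,0,0,0.2],[0,0,0,0,0,0,-0.5],[0,0,0,0,0,0,-1],[0,0,0,0,0,0,-1],[0,0,0.03,0,0,0,-1],[0,0,0.08,0,0,0,-1],[0,0,0.14,0,0,0,-1],[0,0,0.17,0,0,0,-1]],
])

```text
clock: 8.6
position: [476.5, 277.5, 265.6]
orientation: [3.136, 0.001, 2.009]
ft_force: [0.3, -0.0, -0.8]
opening: 1.001
finger_force: 0.0
```

Request:
play_rows([
  [[0,0,0,0,0,0,-1],[-0.02,-0.04,0.02,0,0,0,-1],[-0.02,-0.05,0.03,0,0,0,-1],[-0.02,-0.05,0.03,0,0,0,-1]],
])

```text
clock: 9.1
position: [455.7, 226.7, 291.5]
orientation: [3.141, -0.0, 2.007]
ft_force: [-0.4, 0.1, -0.0]
opening: 1.002
finger_force: 0.0
```

```bash
python3 - <<'E'
from lid import *
d=get('wrist'); t=get('top'); s=get('side'); print(d['s']['position'],d['s']['orientation'])
cv2.imwrite('pics/w3.png',d['img'])
def grn(d):
    b,g,r=[d['img'][...,i].astype(int) for i in range(3)]; m=((g>r+50)&(g>b+50)&(g>120)).astype(np.uint8)
    cs=cv2.findContours(m,0,1)[0]
    if not cs: return None
    c=max(cs,key=cv2.contourArea); return cv2.minEnclosingCircle(c)
for n,x in(('w',d),('t',t),('s',s)):
    q=grn(x); print(n,q)
    if q: print([np.round(ray(x,q[0],z)[0][:2],1).tolist() for z in(94,98,102,106)])
try: print('lid wrist',lid(d,(150,40,500,400),116))
except Exception as e: print(e)
E
```

```text
[455.71129041 226.72605772 291.45006658] [ 3.14093565e+00 -1.50736329e-04  2.00718997e+00]
w ((466.0, 1.5), 21.05360221862793)
[[510.7, 430.6], [509.7, 428.8], [508.7, 427.0], [507.6, 425.2]]
t ((186.7948760986328, 204.25640869140625), 6.411635875701904)
[[503.8, 432.7], [503.5, 431.7], [503.3, 430.8], [503.0, 429.8]]
s ((216.5, 303.5), 10.12432861328125)
[[514.8, 419.9], [512.2, 422.3], [509.6, 424.7], [507.0, 427.1]]
lid wrist ((399.85870361328125, 288.12274169921875), 68.45597839355469, np.float64(-0.22768002043765792), 208)
```

View pics/w3.png

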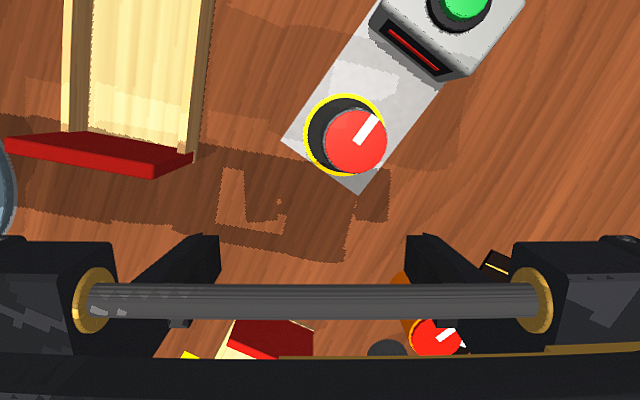

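The tin stands on the pad, lid (356,140), with its stripe towards the block. The three views cross at the button (505.5, 428), z about 106, which is 154 mm from the pad and matches the given 154.5. I go above the button with the gripper shut, checking the tin's numbers on the way.

```bash
python3 - <<'E'
from lid import *
print(lid(get('wrist'),(305,90,395,190),116))
E
```

```text
((473.8488464355469, 277.44244384765625), 27.978408813476562, np.float64(1.364616719766012), 321)
```

Request:
play_rows([
  [[0.012,0.05,0,0,0,0,0.5],[0.024,0.1,0,0,0,0,1],[0.036,0.15,0,0,0,0,1],[0.046,0.19,0,0,0,0,1],[0.05,0.2015,-0.02,0,0,0,1],[0.05,0.2015,-0.07,0,0,0,1],[0.05,0.2015,-0.12,0,0,0,1],[0.05,0.2015,-0.15,0,0,0,1]],
], force=10)

```text
clock: 10.3
position: [503.0, 426.6, 136.4]
orientation: [-3.135, 0.001, 2.009]
ft_force: [0.2, -0.2, 1.3]
opening: 0.115
finger_force: 0.0
```

Request:
play_rows([
  [[0,0,0,0,0,0,1],[0,0,-0.005,0,0,0,1],[0,0,-0.008,0,0,0,1],[0,0,-0.01,0,0,0,1],[0,0,-0.01,0,0,0,1]],
])

```text
clock: 10.92
position: [505.9, 428.8, 132.7]
orientation: [3.14, -0.0, 2.009]
ft_force: [0.8, 0.2, 2.3]
opening: 0.01
finger_force: 1.1
```

Request:
play_rows([
  [[0,0,-0.002,0,0,0,1],[0,0,-0.004,0,0,0,1],[0,0,-0.006,0,0,0,1],[0,0,-0.006,0,0,0,1]],
])

```text
clock: 11.42
position: [506.0, 428.8, 128.3]
orientation: [3.14, 0.0, 2.009]
ft_force: [-3.8, -3.8, 15.6]
opening: 0.007
finger_force: 7.8
```

15.6 N is well past the 5 N needed for a full press. I rise, open, and return to the tin.

Request:
play_rows([
  [[0,0,0.03,0,0,0,1],[0,0,0.08,0,0,0,0],[0,0,0.13,0,0,0,-1],[-0.01,-0.05,0.14,0,0,0,-1],[-0.02,-0.1,0.14,0,0,0,-1],[-0.028,-0.14,0.14,0,0,0,-1],[-0.0315,-0.1515,0.14,0,0,0,-1],[-0.0315,-0.1515,0.14,0,0,0,-1]],
])

```text
clock: 12.42
position: [473.7, 277.0, 265.6]
orientation: [-3.141, -0.001, 2.008]
ft_force: [0.9, 0.1, -0.2]
opening: 0.777
finger_force: 0.0
```

```bash
python3 - <<'E'
from h import *
s=status.state(); print(s['position'],s['orientation'],s['opening'])
d=get('wrist'); d2=get('side')
im=d['img'][100:]; cv2.imwrite('pics/w4.png',np.vstack([cv2.resize(d['img'],(480,300)),cv2.resize(d2['img'],(480,300))]))
E
```

```text
[473.69731129 277.00894068 265.5691542 ] [-3.14149116e+00 -5.61256883e-04  2.00768021e+00] 0.7771952523688732
```

View pics/w4.png

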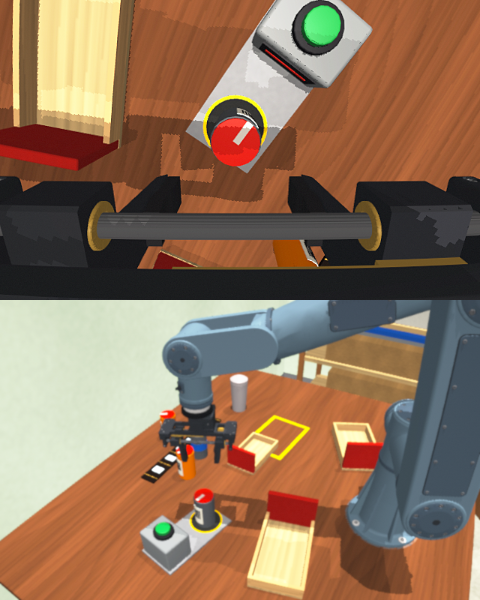

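The tin still stands centred on the pad and the button has sprung back up. I wait for the gripper to open, then descend and grip.

Request:
play_rows([
  [[0,0,0,0,0,0,-1],[0,0,0,0,0,0,-1],[0,0,-0.05,0,0,0,-1],[0,0,-0.1,0,0,0,-1],[0,0,-0.14,0,0,0,-1],[0,0,-0.165,0,0,0,-1],[0,0,-0.172,0,0,0,-1],[0,0,-0.172,0,0,0,-1]],
])

```text
clock: 13.52
position: [473.9, 277.3, 93.9]
orientation: [-3.142, -0.0, 2.009]
ft_force: [0.9, 0.5, 0.4]
opening: 0.997
finger_force: 0.0
```

Request:
play_rows([
  [[0,0,0,0,0,0,0],[0,0,0,0,0,0,0.5],[0,0,0,0,0,0,1],[0,0,0,0,0,0,1],[0,0,0,0,0,0,1],[0,0,0,0,0,0,1],[0,0,0,0,0,0,1],[0,0,0,0,0,0,1]],
], force=25)

```text
clock: 14.52
position: [474.5, 277.3, 94.5]
orientation: [3.14, 0.0, 2.009]
ft_force: [0.1, 0.0, 5.4]
opening: 0.675
finger_force: 25.0
```

Request:
play_rows([
  [[0,0,0.03,0,0,0,1],[0,0,0.08,0,0,0,1],[0,0,0.13,0,0,0,1],[0.001,-0.03,0.15,0,0,0,1],[0.004,-0.08,0.15,0,0,0,1],[0.007,-0.13,0.15,0,0,0,1],[0.01,-0.18,0.15,0,0,0,1],[0.013,-0.23,0.15,0,0,0,1]],
])

```text
clock: 15.52
position: [485.4, 45.6, 242.3]
orientation: [-3.139, -0.002, 2.009]
ft_force: [-0.1, -1.0, -4.3]
opening: 0.673
finger_force: 25.0
```

Request:
play_rows([
  [[0.003,-0.05,0,0,0,0,1],[0.006,-0.1,0,0,0,0,1],[0.009,-0.15,0,0,0,0,1],[0.01,-0.168,0,0,0,0,1],[0.01,-0.172,0,0,0,0,1],[0.01,-0.172,0,0,0,0,1]],
])

```text
clock: 16.27
position: [496.3, -123.9, 243.1]
orientation: [-3.141, -0.002, 2.009]
ft_force: [0.0, 0.2, -2.8]
opening: 0.678
finger_force: 25.0
```

```bash
python3 - <<'E'
from h import *
s=status.state(); print(s['position'],s['orientation'],s['ft_force'])
d=get('wrist'); d2=get('side')
c=np.array([498.4,-80]); u=np.array([-.027,-1]); v=np.array([1,-.027])
for dd in(d,d2):
    for a,b,z in((-95,-55,90),(-95,55,90),(95,-55,32),(95,55,32)):
        p=proj(dd,[*(c+a*u+b*v),z])[0]; cv2.circle(dd['img'],tuple(int(i) for i in p),3,(255,0,255),-1)
cv2.imwrite('pics/w5.png',np.vstack([cv2.resize(d['img'],(480,300)),cv2.resize(d2['img'][100:300,160:480],(480,300))]))
E
```

```text
[ 496.34823086 -123.87411781  243.0838331 ] [-3.14092527e+00 -1.63278557e-03  2.00920630e+00] [ 0.00622242  0.17435697 -2.84439832]
```

View pics/w5.png

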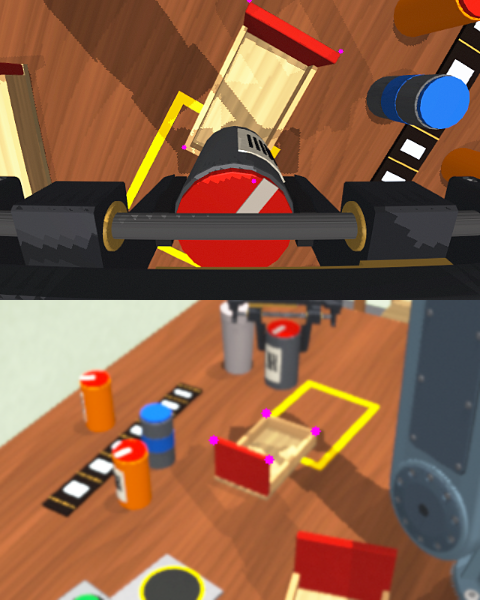

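The projected tray corners sit on the tray in both views, so its pose is right to a few millimetres. I lower the tin.

Request:
play_rows([
  [[0.001,-0.001,-0.05,0,0,0,1],[0.001,-0.001,-0.09,0,0,0,1],[0.001,-0.001,-0.12,0,0,0,1],[0.001,-0.001,-0.137,0,0,0,1],[0.001,-0.001,-0.143,0,0,0,1],[0.001,-0.001,-0.146,0,0,0,1],[0.001,-0.001,-0.147,0,0,0,1],[0.001,-0.001,-0.147,0,0,0,1]],
])

```text
clock: 17.38
position: [498.3, -126.3, 97.5]
orientation: [3.141, 0.001, 2.009]
ft_force: [0.4, -0.0, -4.3]
opening: 0.674
finger_force: 25.0
```

Request:
play_rows([
  [[0,0,-0.001,0,0,0,1],[0,0,-0.002,0,0,0,1],[0,0,-0.003,0,0,0,1],[0,0,-0.003,0,0,0,1]],
])

```text
clock: 17.88
position: [498.0, -126.2, 94.4]
orientation: [3.141, 0.001, 2.009]
ft_force: [-2.4, 1.5, 4.1]
opening: 0.672
finger_force: 25.0
```

Contact at z 94.4, as expected for the 6 mm floor. I release, rise, and turn towards the board grip.

Request:
play_rows([
  [[0,0,0,0,0,0,0.2],[0,0,0,0,0,0,-0.5],[0,0,0,0,0,0,-1],[0,0,0,0,0,0,-1],[0,0,0.03,0,0,0,-1],[0,0,0.08,0,0,0,-1],[0,0,0.13,0,0,0,-1],[0,0,0.16,0,0,0,-1]],
])

```text
clock: 18.88
position: [498.5, -126.4, 256.6]
orientation: [3.139, 0.003, 2.009]
ft_force: [-0.7, 0.1, 0.6]
opening: 1.004
finger_force: 0.0
```

Request:
play_rows([
  [[0,0.02,0,0,0,9,-1],[0,0.06,0,0,0,18,-1],[0,0.1,0,0,0,27,-1],[0.001,0.12,0,0,0,36,-1],[0.002,0.13,0,0,0,45,-1],[0.002,0.136,0,0,0,54,-1],[0.002,0.137,0,0,0,63,-1],[0.002,0.137,0,0,0,63,-1]],
])

```text
clock: 19.88
position: [499.7, 11.1, 253.6]
orientation: [3.142, -0.0, 3.107]
ft_force: [0.3, -0.6, -0.5]
opening: 1.001
finger_force: 0.0
```

```bash
python3 - <<'E'
from lid import *
d=get('wrist'); t=get('top'); s=get('side'); print(d['s']['position'],d['s']['orientation'])
c=np.array([498.4,-80]); u=np.array([-.027,-1]); v=np.array([1,-.027])
print('tray proj top',proj(t,[[*(c-89*u),90]]),'side',proj(s,[[*(c-89*u),90]]))
a=d['img']; cv2.imwrite('pics/w6.png',np.vstack([cv2.resize(a,(480,300)),cv2.resize(t['img'][130:270,260:484],(480,300))]))
E
```

```text
[499.73446673  11.14407479 253.61717459] [ 3.14152720e+00 -2.39204978e-05  3.10701697e+00]
tray proj top [[315.61620257 204.46514867]] side [[321.76707193 198.86668125]]
```

View pics/w6.png

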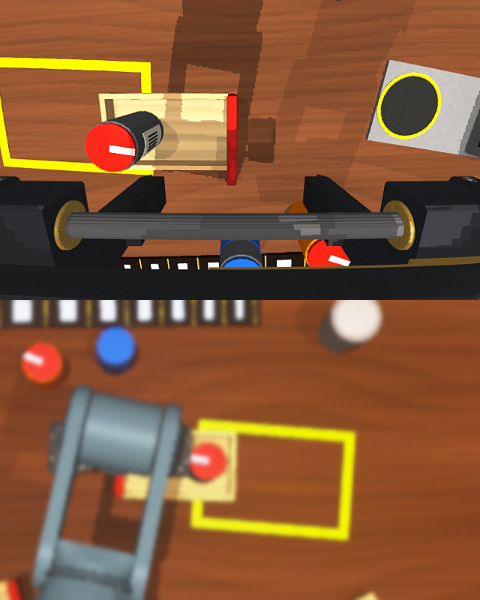

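The tin stands upright in the tray near its +x end. The board shows at wrist (309,186). I measure board, lid and outline from here.

```bash
python3 - <<'E'
from lid import *
d=get('wrist'); b,g,r=[d['img'][...,i].astype(int) for i in range(3)]
def mk(m,x0,y0,x1,y1):
    k=np.zeros(m.shape,bool); k[y0:y1,x0:x1]=1; return (m&k).astype(np.uint8)
m=mk((r>170)&(g<60)&(b<60),290,115,330,255); c=max(cv2.findContours(m,0,1)[0],key=cv2.contourArea); q=cv2.minAreaRect(c); P=ray(d,cv2.boxPoints(q),90)[:,:2]
print('board',q,P.round(1).tolist(),P.mean(0))
print('lid',lid(d,(105,155,185,235),116))
y=mk((r>150)&(g>150)&(b<90),0,60,215,235); ys,xs=np.nonzero(y)
W=ray(d,np.c_[xs,ys],0)[:,:2]
t=get('top'); t['img']=cv2.imread('pics/top0.png'); b,g,r=[t['img'][...,i].astype(int) for i in range(3)]
def line(x0,y0,x1,y1):
    ys,xs=np.nonzero(mk((r>150)&(g>150)&(b<100),x0,y0,x1,y1)); W=ray(t,np.c_[xs,ys],0)[:,:2]; vx,vy,cx,cy=cv2.fitLine(W.astype(np.float32),2,0,.01,.01).ravel(); return (cx,cy),np.arctan2(vy,vx),len(xs)
print('far',line(378,182,415,198)); print('near',line(378,228,415,246)); print('right',line(416,198,430,234))
print('left',line(344,224,356,238))
E
```

```text
board ((309.0, 162.0), (68.0, 12.0), 90.0) [[447.4, 4.5], [447.8, 14.7], [507.6, 12.7], [507.2, 1.9]] [477.48014145   8.45187243]
lid ((500.4328308105469, -132.1269073486328), 34.22164535522461, np.float64(1.591586131582431), 325)
far ((np.float32(551.80615), np.float32(-273.37943)), np.float32(1.479666), 208)
near ((np.float32(392.6025), np.float32(-269.57217)), np.float32(1.4777701), 210)
right ((np.float32(466.05692), np.float32(-359.736)), np.float32(-0.0889791), 202)
left ((np.float32(416.9816), np.float32(-116.81853)), np.float32(0.099547274), 82)
```

Board centre is about (500.5, 9.5), aligned with the tool to about 0.03 rad. The outline, from its four tape lines, has its centre at (475, -241) and +x at -1.663 rad; the tape spacing of 158.5 x 238.4 fits the given 159 x 239. I grip the board.

Request:
play_rows([
  [[0.001,-0.0015,-0.05,0,0,0,-1],[0.001,-0.0015,-0.1,0,0,0,-1],[0.001,-0.0015,-0.14,0,0,0,-1],[0.001,-0.0015,-0.165,0,0,0,-1],[0.001,-0.0015,-0.172,0,0,0,-1],[0.001,-0.0015,-0.172,0,0,0,-1],[0.001,-0.0015,-0.172,0,0,0,0],[0.001,-0.0015,-0.172,0,0,0,0.5]],
], force=15)

```text
clock: 21.12
position: [501.6, 9.4, 82.9]
orientation: [-3.141, 0.002, 3.108]
ft_force: [-0.5, -0.1, -0.0]
opening: 0.798
finger_force: 0.0
```

Request:
play_rows([
  [[0,0,0,0,0,0,0.6],[0,0,0,0,0,0,0.7],[0,0,0,0,0,0,0.8],[0,0,0,0,0,0,0.9],[0,0,0,0,0,0,1],[0,0,0,0,0,0,1],[0,0,0,0,0,0,1],[0,0,0,0,0,0,1]],
])

```text
clock: 22.12
position: [500.7, 9.2, 81.7]
orientation: [-3.141, -0.0, 3.108]
ft_force: [0.4, -3.6, -1.4]
opening: 0.133
finger_force: 15.0
```

The opening of 11.7 mm matches the 12 mm board. Now I slide by about (-17.5, -161.5) mm and turn -3.4°, ramping gently.

Request:
play_rows([
  [[-0.0004,-0.004,0,0,0,-0.1,1],[-0.0013,-0.012,0,0,0,-0.3,1],[-0.0025,-0.023,0,0,0,-0.5,1],[-0.004,-0.036,0,0,0,-0.8,1],[-0.0054,-0.05,0,0,0,-1,1],[-0.007,-0.064,0,0,0,-1.3,1],[-0.0085,-0.078,0,0,0,-1.6,1],[-0.01,-0.09,0,0,0,-1.9,1]],
])

```text
clock: 23.12
position: [490.6, -81.3, 81.7]
orientation: [3.141, -0.0, 3.074]
ft_force: [0.9, 4.9, 0.6]
opening: 0.137
finger_force: 15.0
```

Request:
play_rows([
  [[-0.0014,-0.013,0,0,0,-0.3,1],[-0.0028,-0.026,0,0,0,-0.6,1],[-0.004,-0.039,0,0,0,-0.9,1],[-0.0055,-0.051,0,0,0,-1.1,1],[-0.0065,-0.061,0,0,0,-1.3,1],[-0.0072,-0.068,0,0,0,-1.5,1],[-0.0075,-0.0715,0,0,0,-1.5,1],[-0.0075,-0.0715,0,0,0,-1.5,1]],
])

```text
clock: 24.12
position: [483.1, -152.6, 81.7]
orientation: [-3.141, -0.0, 3.049]
ft_force: [-0.3, -0.4, -0.7]
opening: 0.134
finger_force: 15.0
```

```bash
python3 - <<'E'
from lid import *
d=get('wrist'); s=get('side'); print(d['s']['position'],d['s']['orientation'],d['s']['ft_force'])
cv2.imwrite('pics/w7.png',np.vstack([cv2.resize(d['img'],(480,300)),cv2.resize(s['img'][100:300,160:480],(480,300))]))
E
```

```text
[ 483.07246632 -152.64009589   81.68514878] [-3.14079765e+00 -2.51492081e-04  3.04867056e+00] [-0.34309759 -0.36630387 -0.69892597]
```

View pics/w7.png

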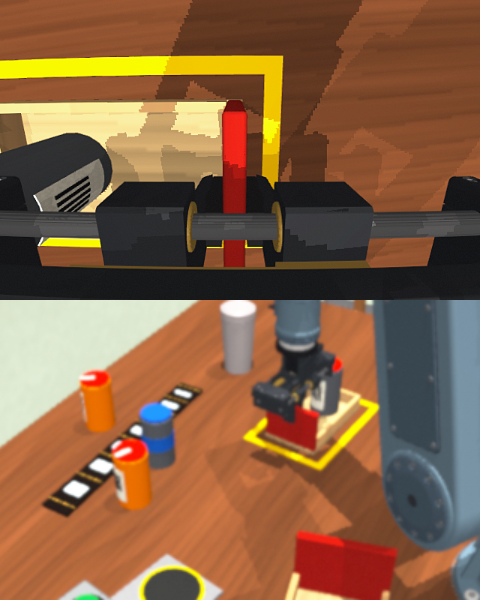

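The tray lies straight inside the tape with the tin upright. I release slowly, rise and check by numbers.

Request:
play_rows([
  [[0,0,0,0,0,0,0.5],[0,0,0,0,0,0,0.1],[0,0,0,0,0,0,-0.1],[0,0,0,0,0,0,-0.1],[0,0,0,0,0,0,-0.1],[0,0,0.02,0,0,0,-0.1],[0,0,0.06,0,0,0,-0.1],[0,0,0.12,0,0,0,-0.1]],
])

```text
clock: 25.22
position: [482.0, -151.3, 201.4]
orientation: [3.14, -0.004, 3.049]
ft_force: [0.8, -0.6, -0.4]
opening: 0.547
finger_force: 0.0
```

Request:
play_rows([
  [[0,0.03,0.06,0,0,0,-1],[0,0.08,0.08,0,0,0,-1],[0,0.14,0.08,0,0,0,-1],[0,0.2,0.08,0,0,0,-1],[0,0.26,0.08,0,0,0,-1],[0,0.32,0.08,0,0,0,-1],[0,0.36,0.08,0,0,0,-1],[0,0.36,0.08,0,0,0,-1]],
])

```text
clock: 26.22
position: [482.6, 210.4, 281.5]
orientation: [3.141, -0.0, 3.053]
ft_force: [-0.2, -0.2, 0.1]
opening: 0.997
finger_force: 0.0
```

```bash
python3 - <<'E'
from lid import *
t=get('top'); print(t['s']['position'],t['s']['ft_force']); b,g,r=[t['img'][...,i].astype(int) for i in range(3)]
def rect(m,box,z):
    k=np.zeros(m.shape,bool); x0,y0,x1,y1=box; k[y0:y1,x0:x1]=1; c=max(cv2.findContours((m&k).astype(np.uint8),0,1)[0],key=cv2.contourArea)
    q=cv2.minAreaRect(c); P=ray(t,cv2.boxPoints(q),z)[:,:2]; e=np.diff(P,axis=0); L=np.linalg.norm(e,axis=1); i=L[:2].argmax(); return P.mean(0).round(1),L[:2].round(1),np.arctan2(e[i,1],e[i,0])
bd=rect((r>130)&(g<70)&(b<70),(345,180,372,240),90); print('board',bd)
print('lid',lid(t,(375,190,425,235),116))
c=bd[0]+89*np.array([np.cos(-1.663),np.sin(-1.663)]); print('tray centre',c,'vs outline [475 -241]')
wood=(r>190)&(g>150)&(b>90)&(b<g-15); print('wood',rect(wood,(355,185,422,236),32))
for z,p in((155,[711.4,-346.5]),(110,[672.6,13.3])): print(proj(t,[[*p,z]]))
E
```

```text
[482.64442071 210.39081949 281.54966288] [-0.23085826 -0.1899708   0.13302148]
board (array([ 483.3, -147.9]), array([110.1,   9.9]), np.float64(-0.10362267810609391))
lid ((472.2114562988281, -281.8115539550781), 27.93522071838379, np.float64(1.2266263548032688), 36)
tray centre [ 475.10549556 -236.52195042] vs outline [475 -241]
wood (array([ 475.1, -249.9]), array([112. , 173.3]), np.float64(-1.6679247938679675))
[[426.01014039 137.00083253]]
[[314.01151104 151.99418592]]
```

The tray centre is within about 5 mm of the outline's and its angle matches to 0.01 rad. The tin stands about 41 mm along the tray. I hand in.

```bash
python3 -c "
from plant import order; print(order.finish_job())"
```

```text
the job is handed in; nothing more can be done
None
```

The job is handed in at about 26 s with every step carried out: the tin was scanned on the pad with the button pressed, then stood in the tray, and the tray slid to within about 5 mm of the outline's centre and let go; no verdict was returned.

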